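# Fit the axle into the ink roller

### The arm

A 6-joint arm with a two-finger parallel gripper is mounted at the origin on a cart in front of the work surface, level with it; the furniture and walls round the work are solid. World frame = base frame: x ahead of the robot, y to its left, z up, the work surface at z = 0. Lengths are in mm, angles in rad, forces in N, time in s.
With the tool pointing down it reaches from about 300 to 750 mm from the base axis. Payload 8.5 kg.
Tool frame: the origin (TCP) lies between the finger pads; the fingertips stand 11 mm ahead of it and the grasp point (between the pads) lies 8 mm behind it; z points along the fingers, y is the line along which they close (so a half turn about z gives the same grasp; the last joint's range is limited). The gripper opens to 88 mm and grips with 3 to 60 N. Pads are 18 mm wide; open, the fingers measure 123 mm over their backs; the gripper's body (75 mm by 187 mm) begins 45 mm behind the grasp point.
Start: joints at [-1.523, 0.381, 1.297, -0, 1.464, -0.215], TCP at [142.877, -531.1, 249.748] pointing down, gripper open.
Joint ranges: [-3.11, 3.11], [-0.89, 2.33], [0.22, 2.48], [-1.42, 4.56], [0.17, 2.85], [-2.88, 2.88]. Speed limits (rad/s): [2.39, 2.39, 3.14, 3.14, 3.14, 3.14].

### API

Orientations are given as a unit quaternion [w, x, y, z].
In Python, from bench import bot gives the robot as it stands. Calls block until the motion is done:
- bot.move_ptp(position, orientation): joint-space move of the TCP to a pose.
- bot.servo_line(position, rotation=None, velocity=150, max_force=None): straight line of the TCP; rotation=None keeps the orientation; velocity is the mean speed in mm/s. With max_force (N) it stops when the force on the tool has changed by that much, and returns True; else False.
- bot.move_joints(angles): joint-space move.
- bot.grip(opening): finger opening in mm; the grip force is fixed at half the most; returns when the fingers have stopped.
- bot.wait(seconds).
- bot.inverse_kinematics(position, orientation): joint angles nearest the present ones, or None.
- bot.state(): the state.
- bot.get_image(name): name is "scene" or "top" or "wrist"; returns (picture, depth): 400x640x3 uint8, red, green, blue; 400x640 float32, mm along the optical axis (not along the pixel's ray), 0 where there is no reading.
- bot.camera_params(name): a dict with "fx", "fy", "cx", "cy" (pixels), "dist_coeffs" ([k1, k2, p1, p2, k3] as OpenCV has them; the pictures are not rectified), "pose" (4x4, takes a point from camera to world coordinates). Camera axes: x right, y down, z forward; pixel columns grow to the right and rows downward; lengths in mm; the calibration is good to about 2 mm. A picture is of the moment at which its call begins: read the wrist's pose just before it. camera_params takes no time and is no camera call; for the wrist camera it gives the pose at the moment of the call.
A pose or a line that the arm cannot do raises bot.IKError and nothing moves.
- bot.sign_off(): hands the job in; it is judged then, once.
Trained networks look in the newest picture that a camera, given by its name, has taken for a name from the list of things; names that differ only in an ending like _2 or _b are one class to them, and where a whole thing is asked for, a point or a joint stands for the part that bears it (a point fixed in the world has none). Each returns a list of dicts, best first, with "conf" (0 to 1); they miss things now and then, are a little off and sometimes report something else, mostly with a low value. They report only what shows in the picture. A call takes as long as a camera call.
- bot.spot_in(name, camera): "extent" ([left, top, right, bottom] in pixels, round what is visible of it).
The state is a dict: "t": time; "joints": joint angles; "joint_velocities": joint speeds; "joint_efforts": joint torques, N m; "tool_pos": TCP position; "tool_rot": TCP orientation; "contact_force": force on the tool from outside, world axes, zero at the start; "torque": the same for the moment, N m; "grip_width": finger opening in mm; "gripper_force": force on a finger pad.
Only numpy, scipy, OpenCV 4.12 (cv2) and the standard library are available. Lean on these libraries where they do the work, as an engineer would, in place of code of your own. Each camera call takes 0.05 s, during which the arm holds its last target. There are 200 camera calls.

### The job

Draw the metal axle out of its wooden sleeve and start its tapered nose into the brass mouth of the blue ink roller. Push it partway in, let go, take it again further back and push it on past the spring ball until you feel it meet the hidden stop at the bottom; press it home against the stop firmly but gently for a moment, never forcing it, then let go so that it stays resting against the stop. Leave the tape roll, marker, glue bottle and jar where they are.

Things in the scene. Friction and masses are not known exactly. Their poses are not given: they have to be found in the camera images.
- axle: Round aluminium rod, 14 mm thick, 210 mm long, 0.07 to 0.12 kg, level. Origin at mid-length on its axis; x axis points to the nose (roll arbitrary). Its last 8 mm taper from 14 to 7 mm. A red ring lies 130 to 134 mm behind the nose. At first its rear 120 mm lie loose in the sleeve, the front 90 mm stick out, axis 50 mm above the table.
- axle_nose (a point): Centre of the axle's nose end, on its axis; 105 mm from the origin. Same axes as the axle.
- axle_tail (a point): Centre of the axle's tail end, on its axis.
- sleeve: Wooden storage block fixed to the table: base 140 x 80 x 10 mm, block 134 x 36 mm, top 70 mm above the table. A 19 x 19 mm level hole, 123 mm deep, floor 43 mm above the table, opens at its +x end. Its roof covers the axle's rear, so only the front can be gripped until it is drawn straight out. Origin on the table under its centre.
- sleeve_mouth (a point): Centre line of the sleeve's opening, 50 mm above the table. x axis points out of the sleeve.
- roller_stand: Blue ink roller, 50 mm thick, 148 mm long, level in a wooden stand (base 150 x 90 mm) fixed to the table; axis 50 mm, top 75 mm above the table. x axis points into the bore: blind, round, 16 mm wide, 100 to 130 mm deep from the rim of the brass funnel (6 mm long, narrowing from 23 mm) at the -x end. Origin on the table, 80 mm inside the mouth.
- bore_mouth (a point): Centre of the bore's mouth, in the plane of the brass funnel's outer rim. x axis points into the bore. 80 mm inside, a hidden spring ball presses down on the passing axle: a bump, then a steady drag of about 5 to 9 N while it moves (friction varies), well before the bottom; the total push is drag plus seating force.
- bore_end (a point): Point on the roller's axis 130 mm inside the mouth, the deepest the bottom can be set (not the actual bottom). x axis points along the bore, away from the mouth.
- tape_roll: Roll of masking tape, 101 mm across, 24 mm high, lying flat; leave it alone. Origin under its centre.
- marker: White marker with a black cap, about 140 mm long, 17 mm thick, lying; leave it alone. Origin under its centre.
- glue_bottle: Yellow squeeze bottle with a red cap, 152 mm tall, standing; leave it alone. Origin under its centre.
- jar: Small white paint jar with pink bands, 54 mm across, 62 mm tall; leave it alone. Origin under its centre.
- bore_stop: Adjustable steel stop hidden in the bore; its stiffly sprung pad (about 12 N/mm) is the bottom. How deep it is set differs each time, 100 to 130 mm inside the mouth, and is neither visible nor shown by this pose: it must be felt. Seat the axle on it with about 10 N; over 18 N harms it. Origin fixed on the roller's axis 130 mm inside the mouth.

How it is judged:
By the outcome, as a careful person would: the job done as asked, in the order asked, and still so for the second after the job is handed in, with the robot touching nothing.
It also fails if it takes over 72 s, if anything falls off the work surface, if the arm or the gripper's body presses on something with over 40 N, if the wrist force passes 120 N, or if a joint passes its speed limit or range.

## Working session

There is one attempt and no reset: what is moved stays moved. The work goes in short steps, each a Python script; the robot and the scene stay as the last script left them, time stands still between calls to the robot, and variables do not carry over. Pictures are saved under pics/ and viewed, at most 10 in all, crops included, and the job is handed in when it is done.

```bash
mkdir -p pics; ls
cat > h.py <<'E'
from bench import bot
import numpy as np, cv2
def snap(cam,fn=None):
    p=bot.camera_params(cam); im,d=bot.get_image(cam)
    if fn: cv2.imwrite('pics/'+fn,im[:,:,::-1])
    return p,im,d
def K(p): return np.array([[p['fx'],0,p['cx']],[0,p['fy'],p['cy']],[0,0,1.]])
def rays(p,uv):
    n=cv2.undistortPoints(np.array(uv,float).reshape(-1,1,2),K(p),np.array(p['dist_coeffs'],float)).reshape(-1,2)
    return np.c_[n,np.ones(len(n))]
def cloud(p,d):
    v,u=np.mgrid[0:d.shape[0],0:d.shape[1]]
    r=rays(p,np.c_[u.ravel(),v.ravel()])*d.reshape(-1,1)
    T=np.array(p['pose']); return (r@T[:3,:3].T+T[:3,3]).reshape(*d.shape,3)
def onplane(p,uv,z):
    T=np.array(p['pose']); r=rays(p,uv)@T[:3,:3].T; o=T[:3,3]
    return o+r*((z-o[2])/r[:,2])[:,None]
E
python3 - <<'E'
from h import *
for c in ['top','scene']:
    p,im,d=snap(c,c+'0.png'); print(c,np.round(p['pose'],2).tolist(),p['fx'])
    for n in ['axle','sleeve','roller_stand','tape_roll','marker','glue_bottle','jar','axle_nose','bore_mouth','sleeve_mouth']:
        r=bot.spot_in(n,c); print(n,[(round(x['conf'],2),np.round(x['extent']).tolist()) for x in r[:2]])
print(bot.state())
E
```

```text
pics
top [[-0.01, -1.0, 0.09, 424.5], [-1.0, 0.01, -0.0, -75.95], [0.0, -0.09, -1.0, 1332.0], [0.0, 0.0, 0.0, 1.0]] 510.8749654620217
axle [(0.44, [360.0, 188.0, 396.0, 194.0])]
sleeve [(0.94, [391.0, 177.0, 450.0, 210.0])]
roller_stand [(0.92, [194.0, 197.0, 264.0, 237.0])]
tape_roll [(0.83, [417.0, 253.0, 459.0, 290.0])]
marker [(0.74, [289.0, 238.0, 334.0, 256.0]), (0.66, [391.0, 176.0, 449.0, 212.0])]
glue_bottle [(0.93, [193.0, 123.0, 221.0, 144.0])]
jar [(0.79, [179.0, 250.0, 204.0, 275.0]), (0.19, [361.0, 189.0, 396.0, 195.0])]
axle_nose [(0.67, [364.0, 186.0, 394.0, 197.0])]
bore_mouth [(0.98, [196.0, 197.0, 262.0, 237.0]), (0.36, [392.0, 178.0, 449.0, 211.0])]
sleeve_mouth [(0.92, [392.0, 182.0, 450.0, 213.0])]
scene [[-0.65, -0.49, 0.58, -110.07], [-0.76, 0.41, -0.5, 482.35], [0.01, -0.77, -0.64, 767.81], [0.0, 0.0, 0.0, 1.0]] 378.6556857295598
axle [(0.6, [334.0, 174.0, 359.0, 189.0])]
sleeve [(0.95, [349.0, 156.0, 387.0, 193.0])]
roller_stand [(0.82, [223.0, 231.0, 286.0, 285.0])]
tape_roll [(0.84, [416.0, 189.0, 444.0, 216.0])]
marker [(0.47, [324.0, 228.0, 346.0, 254.0]
[... 405 characters left out ...]
  3.80653073e-01,  1.29740217e+00, -1.60764971e-05,
        1.46352258e+00, -2.15298742e-01]), 'joint_velocities': array([-1.55037573e-03,  7.71736652e-04, -1.51007454e-04, -6.32166743e-05,
       -2.24844985e-05,  1.27552736e-03]), 'joint_efforts': array([ 7.82615953e-04, -4.37800705e+01, -2.24732262e+01,  7.12735439e-02,
        3.13906919e-02, -4.43717340e-06]), 'tool_pos': array([ 142.8657281 , -531.12598973,  249.71915173]), 'tool_rot': array([ 6.71680005e-06,  9.91380695e-01,  1.31012662e-01, -8.58519432e-06]), 'contact_force': array([ 0.29933311, -1.19338068,  0.46155562]), 'torque': array([-0.0441613 ,  0.02635158, -0.01435963]), 'gripper_force': 0.0, 'grip_width': 87.98985239586081}
```

Run:
```python
import cv2
im=cv2.imread('pics/top0.png')[110:310,160:480]
cv2.imwrite('pics/topc.png',cv2.resize(im,None,fx=2.5,fy=2.5,interpolation=cv2.INTER_CUBIC))
```

```text
(no output)
```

View pics/topc.png

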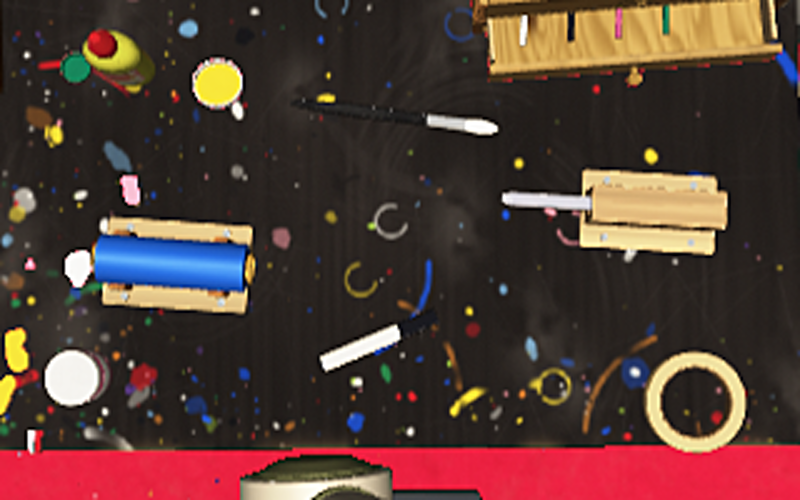

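View pics/scene0.png

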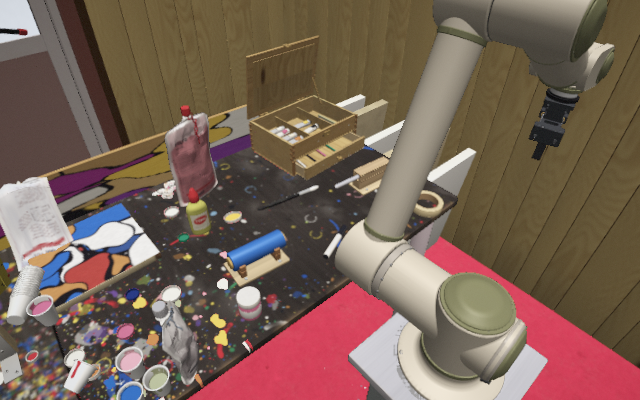

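Run:
```python
from h import *
p,im,d=snap('top'); C=cloud(p,d)
def pc(box,zmin,zmax):
    l,t,r,b=box; c=C[t:b,l:r].reshape(-1,3); dd=d[t:b,l:r].ravel()
    return c[(dd>0)&(c[:,2]>zmin)&(c[:,2]<zmax)]
def line(c,nm):
    xy=c[:,:2].astype(np.float32); vx,vy,x0,y0=cv2.fitLine(xy,cv2.DIST_HUBER,0,.01,.01).ravel()
    if vy<0: vx,vy=-vx,-vy
    s=(xy-[x0,y0])@[vx,vy]; print(nm,len(c),'dir',vx,vy,'ang',np.arctan2(vy,vx),'ends',np.array([x0,y0])+s.min()*np.array([vx,vy]),np.array([x0,y0])+s.max()*np.array([vx,vy]),'z',np.percentile(c[:,2],[5,50,95]))
line(pc((355,184,392,200),40,65),'axle')
line(pc((392,180,456,206),60,80),'sleeve top')
line(pc((190,195,268,240),62,85),'roller')
line(pc((190,190,268,245),3,20),'stand base')
line(pc((392,170,456,220),3,20),'sleeve base')
print('tbl',np.median(C[215:235,300:330,2]))
for u,v in [(361,189.5),(396,191)]: print(onplane(p,[(u,v)],54))
print(onplane(p,[(261.5,217),(196,213)],52))
for n,b in dict(glue=(193,123,221,144),jar=(179,250,204,275),marker=(289,238,334,256)).items():
    c=pc(b,10,200); print(n,c.min(0),c.max(0))
```

```text
axle 168 dir 0.07053743 0.9975091 ang 1.5002003 ends [ 540.47345 -245.59335] [ 545.81445 -170.06369] z [50.34619749 55.42604687 60.21596608]
sleeve top 800 dir 0.071443275 0.9974447 ang 1.4992921 ends [ 530.2617  -391.65567] [ 540.6171  -247.08041] z [66.06546188 70.47180724 74.85878068]
roller 1067 dir 0.06741564 0.99772495 ang 1.5033295 ends [476.94193  81.94372] [487.70847 241.28404] z [63.88455681 71.76696341 77.24927031]
stand base 1124 dir -0.4915415 0.87085414 ang 2.0846553 ends [533.36316  68.94499] [418.14764 273.06998] z [ 3.30760693  8.63792636 14.02444815]
sleeve base 1097 dir 0.05946174 0.9982306 ang 1.5112995 ends [ 509.39597 -419.67792] [ 519.415   -251.48032] z [ 3.39349737  9.30003498 14.81402177]
tbl 0.4276792154013265
[[ 545.53267181 -170.06614644   54.        ]]
[[ 541.15810006 -258.0355263    54.        ]]
[[478.21180682  79.92337518  52.        ]
 [489.32599625 244.18576101  52.        ]]
glue [670.15119968 189.59914499  10.26740049] [708.20347866 260.25303266 156.47397683]
jar [345.50957605 232.4810172   10.05216737] [395.04327159 283.0378311   67.86419808]
marker [381.74750128 -99.38252262  10.01148759] [424.7865273   13.72299102  24.88325434]
```

```bash
cat >> h.py <<'E'
from scipy.spatial.transform import Rotation as R
def quat(ang,flip=False):
    x=np.array([np.cos(ang),np.sin(ang),0])*(-1 if flip else 1); z=np.array([0,0,-1.]); y=np.cross(z,x)
    q=R.from_matrix(np.c_[x,y,z]).as_quat(); return q[[3,0,1,2]]
E
python3 - <<'E'
from h import *
p,im,d=snap('top'); C=cloud(p,d); m=(d>0)
X,Y,Z=C[...,0],C[...,1],C[...,2]
for y0 in range(-420,-120,50):
    s=m&(Y>y0)&(Y<y0+50)&(X>575)&(X<850)&(Z>25)
    s2=s&(X<680)
    print(y0,X[s].min() if s.any() else None, Z[s2].max() if s2.any() else None, np.percentile(X[s],5) if s.any() else None)
a=1.4995
for f in (0,1):
    for pos in ([545,-200,250],[542,-242,42],[555,-40,42],[470,0,42],[475,25,42],[472,-40,200]):
        j=bot.inverse_kinematics(pos,quat(a,f)); print(f,pos,None if j is None else np.round(j,2))
j=bot.inverse_kinematics([545,-200,250],quat(a,1))
E
```

```text
-420 687.8214173110543 None 690.7985289024933
-370 684.7273263453516 None 687.6629429352092
-320 663.9880543756699 45.36503033286067 681.8677833381174
-270 676.8167889523177 61.88201919512903 680.4597104004514
-220 673.5808812110988 63.015306338689015 677.1073386334638
-170 672.8968592086155 61.7510173003775 695.9987119616646
0 [545, -200, 250] [-0.56  0.43  1.21 -0.    1.5  -0.48]
0 [542, -242, 42] [-0.62  0.67  1.44 -0.    1.03 -0.55]
0 [555, -40, 42] [-0.28  0.63  1.55 -0.    0.96 -0.21]
0 [470, 0, 42] [-0.25  0.52  1.8  -0.    0.82 -0.18]
0 [475, 25, 42] [-0.2   0.53  1.78 -0.    0.83 -0.13]
0 [472, -40, 200] [-0.34  0.29  1.59 -0.    1.26 -0.26]
1 [545, -200, 250] [-0.56  0.43  1.21 -0.    1.5   2.66]
1 [542, -242, 42] [-0.62  0.67  1.44 -0.    1.03  2.59]
1 [555, -40, 42] None
1 [470, 0, 42] None
1 [475, 25, 42] None
1 [472, -40, 200] [-0.34  0.29  1.59 -0.    1.26  2.88]
```

Run:
```python
from h import *
bot.move_ptp([545,-205,230],quat(1.4995))
p,im,d=snap('wrist','w1.png'); print(np.round(p['pose'],2).tolist(),p['fx'])
for n in ['axle','sleeve','axle_nose']:
    r=bot.spot_in(n,'wrist'); print(n,[(round(x['conf'],2),np.round(x['extent']).tolist()) for x in r[:2]])
C=cloud(p,d); np.savez('w1.npz',C=C,d=d)
s=bot.state(); print(s['t'],s['tool_pos'],s['contact_force'])
```

```text
[[1.0, -0.07, -0.02, 550.69], [-0.07, -0.95, -0.31, -127.03], [0.0, 0.31, -0.95, 365.25], [0.0, 0.0, 0.0, 1.0]] 343.38929448942696
axle [(0.8, [318.0, 142.0, 332.0, 236.0])]
sleeve [(0.71, [287.0, 211.0, 359.0, 321.0])]
axle_nose [(0.78, [315.0, 140.0, 332.0, 238.0])]
3.275 [ 544.76359169 -205.63384632  230.02834321] [-0.18638     0.12380678 -0.30558215]
```

View pics/w1.png

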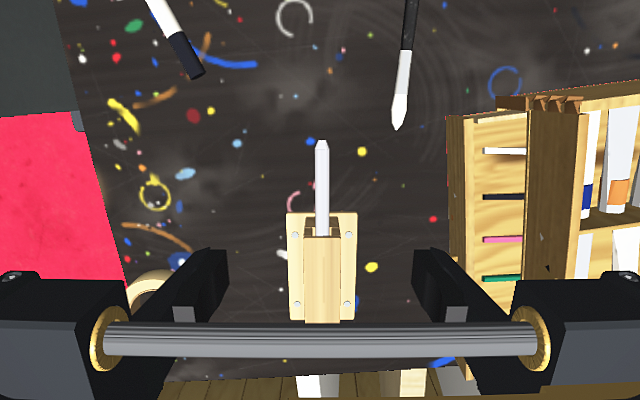

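```bash
cat >> h.py <<'E'
def fit(c,nm):
    xy=c[:,:2].astype(np.float32); vx,vy,x0,y0=cv2.fitLine(xy,cv2.DIST_HUBER,0,.01,.01).ravel()
    if vy<0: vx,vy=-vx,-vy
    o=np.array([x0,y0]); v=np.array([vx,vy]); s=(xy-o)@v
    print(nm,len(c),'ang',np.arctan2(vy,vx),'ends',o+s.min()*v,o+s.max()*v,'z',np.percentile(c[:,2],[5,50,90,98]))
E
python3 - <<'E'
from h import *
f=np.load('w1.npz'); C=f['C']; d=f['d']
def pc(l,t,r,b,z0,z1):
    c=C[t:b,l:r].reshape(-1,3); return c[(d[t:b,l:r].ravel()>0)&(c[:,2]>z0)&(c[:,2]<z1)]
fit(pc(305,135,340,230,42,66),'axle'); fit(pc(295,238,350,318,62,80),'top')
p=bot.camera_params('wrist')
print(onplane(p,[(321.5,140.5),(322,228)],52), onplane(p,[(303,237.5),(341,237.5)],70))
E
```

```text
axle 1334 ang 1.5102998 ends [ 543.485  -259.6765] [ 548.98376 -168.89246] z [49.68817315 55.70784654 57.32824412 57.99204871]
top 2936 ang 1.5052273 ends [ 537.2579 -345.8126] [ 543.0892  -257.00568] z [69.04720631 70.24333747 71.11187417 71.62979515]
[[ 549.3665781  -169.36669938   52.        ]
 [ 543.83018526 -254.70249789   52.        ]] [[ 525.83212803 -255.62734984   70.        ]
 [ 561.2817477  -258.19457003   70.        ]]
```

Run:
```python
from h import *
a=1.506; v=np.array([np.cos(a),np.sin(a),0]); q=quat(a)
nose=np.array([549.,-169,50])
g=nose-70*v+[0,0,-8]
bot.move_ptp(g+[0,0,60],q)
print(bot.servo_line(g,velocity=80,max_force=8))
bot.grip(5); s=bot.state(); print(s['t'],s['tool_pos'],s['contact_force'],s['grip_width'],s['gripper_force'])
print(bot.servo_line(g+[0,0,1.5],velocity=20)); 
f0=bot.state()['contact_force']
r=bot.servo_line(g+[0,0,1.5]+40*v,velocity=50,max_force=15); s=bot.state(); print(r,s['contact_force'],s['tool_pos'])
if not r:
    r=bot.servo_line(g+[0,0,2]+136*v,velocity=70,max_force=15); s=bot.state(); print(r,s['contact_force'],s['tool_pos'],s['t'],s['grip_width'])
```

```text
False
5.9 [ 544.44653592 -238.83092859   42.00751949] [-0.12560465  0.35769988  0.51568735] 12.464652682466872 29.48453977704048
False
False [ 0.39119575 -0.96316051 -0.77675737] [ 547.08705181 -199.1850294    43.53403436]
False [-0.3716659   0.0193348  -0.31448422] [ 553.27228675 -103.50965951   43.9829334 ] 8.625 12.672356183320161
```

Run:
```python
from h import *
a=1.506; q=quat(a); s=bot.state()
bot.servo_line(s['tool_pos']+[-10,5,90],velocity=150)
bot.move_ptp([476,-20,170],q); bot.wait(0.2)
p,im,d=snap('wrist','w2.png'); C=cloud(p,d); np.savez('w2.npz',C=C,d=d)
for n in ['axle','roller_stand','bore_mouth']:
    r=bot.spot_in(n,'wrist'); print(n,[(round(x['conf'],2),np.round(x['extent']).tolist()) for x in r[:2]])
s=bot.state(); print(s['t'],s['tool_pos'],s['contact_force'],s['grip_width'])
```

```text
axle [(0.9, [303.0, 117.0, 339.0, 397.0])]
roller_stand [(0.95, [259.0, 0.0, 375.0, 58.0])]
bore_mouth [(0.98, [257.0, 3.0, 377.0, 60.0])]
10.3 [476.18703522 -20.34783305 169.65360923] [ 0.14379237 -1.12630425 -1.02959849] 12.293515672490887
```

View pics/w2.png

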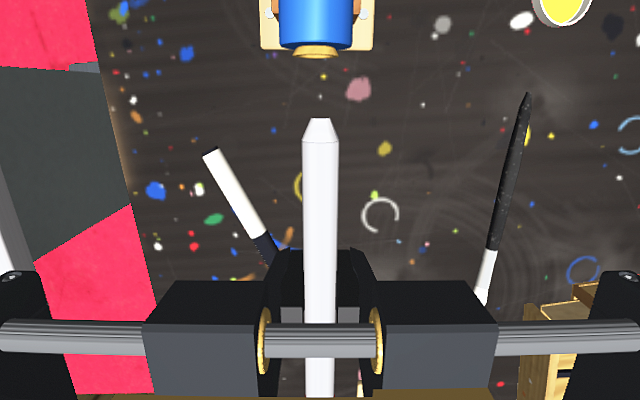

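Run:
```python
from h import *
f=np.load('w2.npz'); C=f['C']; d=f['d']
def pc(l,t,r,b,z0,z1):
    c=C[t:b,l:r].reshape(-1,3); return c[(d[t:b,l:r].ravel()>0)&(c[:,2]>z0)&(c[:,2]<z1)]
def zslope(c): 
    m=np.polyfit(c[:,1],c[:,2],1); print('slope',m)
c=pc(295,118,345,245,160,200); fit(c,'axle')
for r in range(120,250,20):
    k=pc(312,r,328,r+10,160,200); print(r,np.round(np.median(k,0),1) if len(k) else 0)
fit(pc(285,0,350,42,60,85),'roller')
b=pc(285,44,350,60,40,75); fit(b,'brass'); print(b.min(0),b.max(0), np.median(b,0))
for r in (2,10,20,30,38):
    k=pc(312,r,320,r+3,60,85); print(r,np.round(np.median(k,0),1))
    # left/right edges of roller
    row=C[r]; m=(d[r]>0)&(row[:,2]>55)&(row[:,2]<85)&(np.abs(np.arange(640)-317)<60); print(row[m][[0,-1]].round(1).tolist(), row[m][:,2].argmax(), row[m][np.argmax(row[m][:,2])].round(1))
p=bot.camera_params('wrist'); print(onplane(p,[(320,118)],175),onplane(p,[(295,55),(340,55)],50))
```

```text
axle 4445 ang 1.5047066 ends [4.7817355e+02 9.9483490e-02] [481.4382    49.424515] z [179.494273   183.52111821 184.93287887 185.53983834]
120 [481.1  47.2 182.2]
140 [480.6  40.6 184.6]
160 [480.1  33.5 184.7]
180 [479.7  26.1 184.5]
200 [479.2  18.6 184.5]
220 [478.6  10.7 184.4]
240 [478.2   2.4 184.3]
roller 2717 ang 3.095966 ends [503.45627  99.55551] [462.08432 101.44449] z [65.08599014 72.83347733 75.10584499 75.90497444]
brass 663 ang 3.1249433 ends [503.4481  85.1776] [459.3797    85.911385] z [41.27924998 61.20134016 65.47651065 66.81153377]
[459.43550074  81.00149481  40.0297093 ] [503.46097014  89.52803163  68.58045103] [481.67924323  85.64914741  61.20134016]
2 [482.7 109.5  75.2]
[[458.4, 116.2, 55.4], [507.0, 112.7, 56.7]] 40 [484.2 109.8  75.9]
10 [482.4 105.2  75.2]
[[458.7, 111.2, 56.5], [506.9, 108.3, 55.1]] 35 [481.5 105.5  76.4]
20 [482.   99.7  74.9]
[[459.0, 104.8, 58.6], [505.8, 101.9, 57.4]] 33 [480.5 100.1  76.3]
30 [481.6  94.1  74.8]
[[457.5, 99.2, 56.1], [505.8, 96.2, 55.2]] 35 [480.7  94.5  76.2]
38 [481.3  89.5  75.2]
[[457.8, 94.1, 57.7], [504.6, 90.9, 58.2]] 35 [481.   89.9  76.3]
[[481.11122949  49.1863544  175.        ]] [[466.12624411  83.96132613  50.        ]
 [497.14148196  81.93359671  50.        ]]
```

Run:
```python
from h import *
a=1.506; v=np.array([np.cos(a),np.sin(a),0]); q=quat(a)
M=np.array([480.2,82,42])
t=M-82*v
bot.move_ptp(t+[0,0,60],q)
print(bot.servo_line(t,velocity=100,max_force=10)); bot.wait(0.1)
p,im,d=snap('wrist','w3.png'); C=cloud(p,d); np.savez('w3.npz',C=C,d=d,pose=p['pose'])
s=bot.state(); print(s['t'],s['tool_pos'],s['contact_force'],s['grip_width'])
cv2.imwrite('pics/w3c.png',cv2.resize(im[0:200,200:440,::-1],None,fx=2.5,fy=2.5))
```

```text
False
11.5833 [4.75283774e+02 4.15056038e-02 4.27052982e+01] [-0.35878677 -0.22633426 -0.79369853] 12.564394547768323
```

View pics/w3c.png

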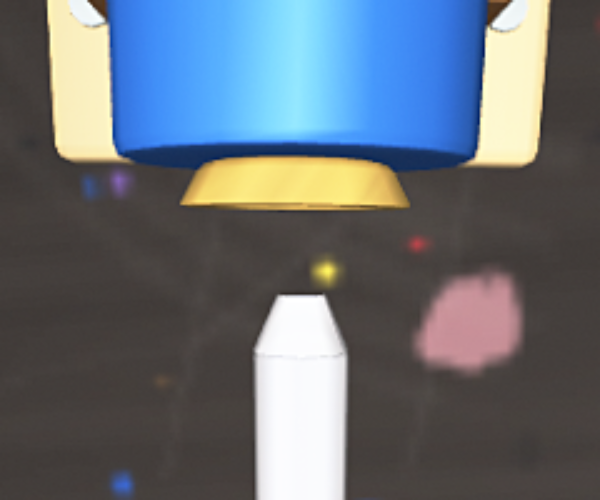

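```bash
cat >> h.py <<'E'
A=1.506; V=np.array([np.cos(A),np.sin(A),0]); M=np.array([479.5,82.5,41.5])
E
python3 - <<'E'
from h import *
bot.servo_line(M-76*V,velocity=30)
for dep in (4,15,35,53):
    r=bot.servo_line(M+(dep-70)*V,velocity=25,max_force=8); s=bot.state()
    print(dep,r,s['t'],s['tool_pos'].round(2),s['contact_force'].round(2),s['torque'].round(3),round(s['grip_width'],2))
    if r: break
E
```

```text
4 False 12.5 [475.24  16.74  41.5 ] [ 0.11  0.09 -1.28] [ 0.003 -0.047  0.008] 12.58
15 False 13.0917 [475.94  27.69  41.5 ] [-0.2   0.32 -1.79] [ 0.001 -0.064 -0.032] 12.7
35 False 14.0417 [477.25  47.54  41.5 ] [ 0.53  0.62 -0.97] [ 0.009 -0.076 -0.025] 12.16
53 False 14.9083 [478.36  65.5   41.47] [-1.02 -0.54 -1.21] [0.034 0.001 0.007] 12.57
```

Run:
```python
from h import *
bot.grip(44); bot.wait(0.2)
s=bot.state(); print(s['t'],s['contact_force'].round(2))
t=M+(53-175)*V
print(bot.servo_line(t,velocity=90,max_force=8)); bot.wait(0.1)
p,im,d=snap('wrist','w4.png'); C=cloud(p,d); np.savez('w4.npz',C=C,d=d)
s=bot.state(); print(s['t'],s['tool_pos'],s['contact_force'].round(2),s['grip_width'])
for r in range(0,400,25):
    row=C[r]; m=(d[r]>0)&(row[:,2]>25)&(row[:,2]<66)&(abs(row[:,0]-476)<25)&(abs(np.arange(640)-320)<40)
    if m.sum()>5: k=row[m]; print(r,m.sum(),k[np.argmax(k[:,2])].round(1),np.round((k[0,0]+k[-1,0])/2,1))
```

```text
15.7333 [ 0.74 -0.42 -0.88]
False
17.2 [471.58716797 -38.84545528  41.49699405] [-0.36 -0.35  0.08] 43.85308223980948
0 43 [480.7  67.7  56.1] 479.2
25 41 [479.   60.7  54.8] 478.9
50 40 [475.6  53.4  54.6] 478.1
75 39 [476.7  45.5  54.1] 477.4
100 38 [477.2  37.3  53.5] 476.6
125 37 [475.6  28.8  53.4] 475.8
150 37 [475.7  19.7  51.8] 475.3
175 35 [475.9  10.2  51.6] 474.7
200 34 [4.726e+02 4.000e-01 5.090e+01] 473.8
225 33 [472.2 -10.4  49.8] 472.8
250 32 [471.9 -21.7  49. ] 471.8
275 31 [470.3 -33.3  48.8] 470.8
300 31 [469.3 -46.5  47.4] 469.8
```

View pics/w4.png

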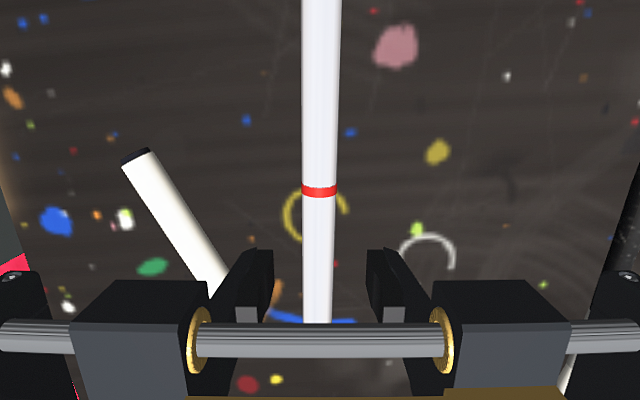

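```bash
cat >> h.py <<'E'
def Q2(th):
    return (R.from_rotvec(th*np.cross([0,0,1],V))*R.from_quat(quat(A)[[1,2,3,0]])).as_quat()[[3,0,1,2]]
def P(dep,z=0): return M+(dep-175)*V+[0,0,z]
def rep(tag):
    s=bot.state(); print(tag,round(s['t'],2),s['tool_pos'].round(2),s['contact_force'].round(2),'along',round(float(s['contact_force']@V),2),s['torque'].round(3),round(s['grip_width'],2),round(s['gripper_force'],1))
E
python3 - <<'E'
from h import *
print(bot.servo_line(P(53,-7.5),velocity=40,max_force=6)); rep('low')
bot.grip(5); rep('grip')
print(bot.servo_line(P(53,0),rotation=Q2(0.05),velocity=20,max_force=10)); rep('up')
for D in (60,68,75):
    r=bot.servo_line(P(D),velocity=20,max_force=8); rep((D,r))
    if r: break
E
```

```text
False
low 17.54 [471.42 -39.13  33.65] [-0.77  0.45 -0.5 ] along 0.4 [ 0.01  -0.039  0.031] 44.04 0.0
grip 18.12 [471.64 -39.23  34.02] [0.42 1.17 0.26] along 1.2 [-0.01  -0.14  -0.077] 12.59 29.9
False
up 18.65 [471.57 -39.1   41.47] [0.56 0.42 0.  ] along 0.46 [-0.024 -0.075  0.023] 12.4 30.0
(60, False) 19.15 [472.01 -32.12  41.45] [-0.56  0.08 -0.72] along 0.05 [ 0.03  -0.076  0.013] 12.54 30.0
(68, False) 19.7 [472.56 -24.13  41.49] [ 0.24  0.74 -0.95] along 0.76 [ 0.023 -0.057  0.034] 12.66 30.0
(75, False) 20.2 [473.   -17.13  41.49] [-0.82  0.59 -0.58] along 0.53 [ 0.031 -0.045 -0.017] 12.48 30.0
```

Run:
```python
from h import *
D=75
while D<96:
    D+=3
    r=bot.servo_line(P(D),velocity=12,max_force=16); rep((D,r))
    if r: break
```

```text
(78, False) 20.6 [473.21 -14.2   41.5 ] [-0.17  1.4  -0.78] along 1.39 [ 0.054 -0.093 -0.03 ] 12.6 30.0
(81, False) 21.0 [473.48 -11.28  41.56] [ 0.46 -1.06  0.56] along -1.03 [-0.19  -0.067 -0.007] 12.65 30.0
(84, False) 21.4 [473.88  -8.67  41.69] [-0.67 -4.8   2.04] along -4.84 [-0.688 -0.082  0.022] 12.99 30.0
(87, False) 21.8 [474.1   -5.52  41.69] [ 0.11 -4.44  2.26] along -4.43 [-0.76  -0.095  0.012] 13.21 30.0
(90, False) 22.2 [474.23  -2.5   41.66] [ 0.44 -5.02  2.47] along -4.99 [-0.789 -0.061  0.005] 12.95 30.0
(93, False) 22.6 [4.7443e+02 4.4000e-01 4.1670e+01] [ 0.58 -5.72  2.62] along -5.67 [-0.894 -0.074 -0.051] 12.54 30.0
(96, False) 23.0 [474.6    3.44  41.66] [-0.6  -5.91  2.71] along -5.94 [-0.875 -0.081  0.011] 12.82 30.0
```

```bash
cat >> h.py <<'E'
def along(n=5):
    f=[]
    for _ in range(n): bot.wait(0.03); f.append(bot.state()['contact_force']@V)
    return -float(np.mean(f))
E
python3 - <<'E'
from h import *
D=96; h=[along()]
while D<134:
    D+=1
    r=bot.servo_line(P(D),velocity=10,max_force=6); f=along(3); print(D,r,round(f,2),bot.state()['tool_pos'][1].round(2))
    base=np.median(h[-8:])
    if r or f>base+2.8: break
    h.append(f)
print('base',base,along(8)); rep('')
E
```

```text
97 False 5.32 4.48
98 False 5.16 5.49
99 False 4.71 6.54
100 False 5.02 7.6
101 False 6.76 8.45
102 False 11.05 8.86
base 5.240954203202614 10.867195298057398
 25.53 [474.9    8.86  41.58] [-0.57 -9.93  3.42] along -9.95 [-1.677 -0.003 -0.017] 12.63 29.9
```

Run:
```python
from h import *
D=102; f=along(6)
while f<14.6 and D<104:
    D+=0.35
    r=bot.servo_line(P(D),velocity=4,max_force=5); f=along(6); print(D,r,round(f,2),bot.state()['tool_pos'][1].round(2))
bot.wait(0.8); print(along(8)); rep('hold')
```

```text
102.35 False 12.75 8.97
102.69999999999999 False 14.38 9.16
103.04999999999998 False 15.08 9.35
15.138053843538414
hold 28.15 [475.01   9.37  41.6 ] [ -0.02 -15.19   1.84] along -15.16 [-2.329  0.075  0.033] 12.19 29.9
```

Run:
```python
from h import *
bot.grip(50); bot.wait(0.3); rep('open')
s=bot.state(); print(bot.servo_line(s['tool_pos']+[0,0,110],velocity=120,max_force=10))
bot.servo_line(P(103)+[0,25,140],rotation=quat(A),velocity=120); bot.wait(0.1)
p,im,d=snap('wrist','w5.png'); C=cloud(p,d); rep('')
r=(im[...,0].astype(int)>150)&(im[...,1]<90)&(im[...,2]<90); r[:, :280]=0; r[:,360:]=0
v,u=np.nonzero(r); print('ring',u.mean(),v.mean(),np.median(C[r],0))
for row in range(0,330,30):
    k=C[row]; m=(d[row]>0)&(k[:,2]>25)&(k[:,2]<80)&(abs(np.arange(640)-320)<30)
    if m.sum()>3: print(row,k[m][np.argmax(k[m][:,2])].round(1))
```

```text
open 29.15 [474.83  10.7   41.5 ] [ 0.34  0.1  -0.86] along 0.13 [-0.053 -0.148 -0.055] 49.63 0.0
False
 30.84 [474.56  35.4  180.76] [-0.12  0.02 -0.85] along 0.01 [-0.121 -0.061 -0.01 ] 49.66 0.0
ring 325.484375 183.0625 [479.93460062  51.75510271  54.21046858]
0 [484.8 169.3  76.1]
30 [484.3 151.8  77. ]
60 [482.6 134.   75.8]
90 [481.4 115.2  75.9]
120 [484.3  95.3  75.7]
150 [479.5  71.9  57. ]
180 [477.3  48.4  56. ]
210 [475.   24.   56.8]
240 [472.5  -2.4  56.1]
```

View pics/w5.png

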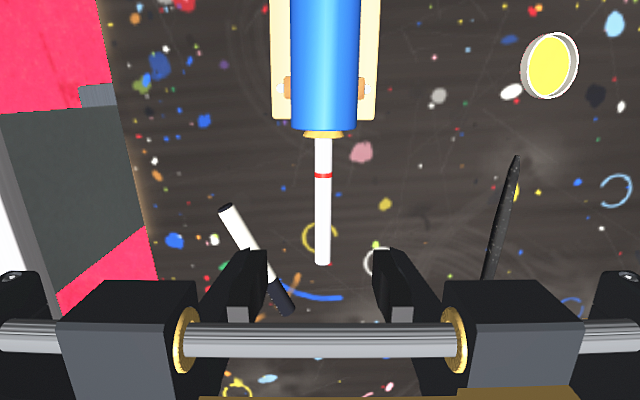

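```bash
python3 -c "
from h import *
print(bot.sign_off())"
```

```text
the job is handed in; nothing more can be done
None
```

The axle is in the roller, resting against the hidden stop about 101 mm inside the mouth. I pressed it home with about 10 N beyond the drag for roughly a second, then let go and handed the job in at about 31 s; the other items were not touched.

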